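# Find the rattling microphone case and hold it out over the service tray

## Robot

A 6-joint arm with a two-finger parallel gripper is mounted at the origin on the work surface. World frame = base frame: x ahead of the robot, y to its left, z up, the work surface at z = 0. Lengths are in m, angles in rad, forces in N, time in s.
With the tool pointing down it reaches from about 0.3 to 0.875 m from the base axis. Payload 6.4 kg.
Tool frame: the origin (TCP) lies where the fingers leave the gripper's body, on its centre line; the fingertips stand 73 mm ahead of it and the grasp point (between the pads) lies 54 mm ahead of it (ctrl.grasp_offset is the distance from the TCP to the grasp point, in m); z points along the fingers, y is the line along which they close (so a half turn about z gives the same grasp; the last joint's range is limited). The gripper opens to 85 mm and grips with 20 to 120 N. Pads are 22 mm wide; open, the fingers measure 114 mm over their backs; the gripper's body (76 mm by 85 mm) begins 54 mm behind the grasp point. The pads swing forward as they close: fully open they stand 13 mm farther back than shut.
Start: joints at [1.045, 0.181, 1.607, -0, 1.354, -0.206], TCP at [0.181, 0.546, 0.304] pointing down, gripper open.
Joint ranges: [-2.99, 2.99], [-0.89, 2.07], [0.3, 2.58], [-1.14, 4.28], [0, 2.63], [-3.12, 3.12]. Speed limits (rad/s): [2.57, 2.57, 3.01, 3.14, 3.14, 3.14].

## Interface

Orientations are given as [roll, pitch, yaw] about the fixed x, y, z axes, in that order (R = Rz(yaw) Ry(pitch) Rx(roll)).
In Python, from rig import ctrl gives the robot as it stands.
- The arm moves only by the tool step_arm, never from a script. Its argument "plan" is text: rows parted by semicolons, each of 5 numbers parted by spaces: the opening, from 0 (shut) to 1 (fully open), then the shift along the tool's x, y, z in cm, then the turn about the tool's z in degrees. A call has exactly 10 rows; each row is the pose to reach, as a shift and turn from the pose commanded when the call began, along the tool's axes at that moment; what a row does not reach only later rows make up. A row lasts 1/12 s, in which the tool goes at most 41.7 mm and 7.16 degrees, less where a joint would pass 70% of its speed; a pose out of reach is approached as far as the arm can. A call with a gripper value outside its range is refused whole. The fingers move at their own pace and stop on an object; the grip force is fixed at half the most. Time passes only in rows, so rows that repeat a pose let the fingers close, or fill a call up. It gives the time, the measured TCP pose, the force, the opening and the grip force at its end, in the units of the state.
- ctrl.get_state(): the state, without advancing time (a new reading comes with each control period).
- ctrl.camera(name): name is "side" or "top"; returns a dict with "image" (384x512x3 uint8, red, green, blue), "intrinsics" (3x3 intrinsics, pixels), "R" (3x3) and "t" (3): a world point X has camera coordinates R X + t. Camera axes: x right, y down, z forward; pixel columns grow to the right and rows downward; lengths in m; the calibration is good to about 2 mm. A picture is of the moment at which its call begins. There is no depth.
- ctrl.job_done(): hands the job in; it is judged then, once.
Trained networks look in a picture, given as the dict that the camera call returned (one of the last four; its "shot" number tells which), for a name from the list of things; names that differ only in an ending like _2 or _b are one class to them, and where a whole thing is asked for, a point or a joint stands for the part that bears it (a point fixed in the world has none). Each returns a list of dicts, best first, with "confidence" (0 to 1); they miss things now and then, are a little off and sometimes report something else, mostly with a low value. They report only what shows in the picture. A call takes as long as a camera call. They do not tell look-alikes from the thing itself.
- ctrl.find_in(target, picture): "point" ([row, column] in pixels, amid what is visible of it).
- ctrl.outline_of(target, picture): "mask" (384x512 bool, what is visible of it) and "point" ([row, column] in pixels, amid what is visible of it).
- ctrl.mark_of(target, picture): "point" ([row, column] in pixels: a listed point, or the origin of a listed thing).
The state is a dict: "time_s": time; "joint_pos": joint angles; "qvel": joint speeds; "joint_torque": joint torques, N m; "ee_pos": TCP position; "eef_rot": TCP orientation; "force": force on the tool from outside, world axes, zero at the start; "torque": the same for the moment, N m; "gripper_width": opening from 0.0 (shut) to 1.0 (fully open); "grip_force": force on a finger pad.
Only numpy, scipy, OpenCV 4.12 (cv2) and the standard library are available. Lean on these libraries where they do the work, as an engineer would, in place of code of your own. Each camera call takes 0.05 s, during which the arm holds its last target. There are 200 camera calls.

## Task

One of the three closed black microphone cases on the rubber mat has a part loose in it and rattles when it is shaken: find out which. Hold that case out, upright and still, a good hand's width above the metal service tray for the technician to take, and finish while still holding it there, with the other two standing upright on the mat and let go. Bring no other case over the tray, and leave the receiver, pocket transmitter, bottle and carton alone.

Things in the scene. Friction and masses are not known exactly. Their poses are not given: they have to be found in the camera images.
- case_left_mid (a point): centre, 49.5 mm above the underside, of the case at the left (+y) of the row. All three are alike: sealed black hard-plastic box 112 (its x, roughly away from the robot) x 90 (y) x 55 mm high, with a solid grab rib centred on top, 64 mm long in x, 22 mm thick in y, 44 mm high. Rib middle 27.5 mm above this point, rib top 49.5 mm above. It can be lifted by the rib. z is up
- case_middle_mid (a point): same point of the case in the middle of the row, a like case. Which case rattles is drawn anew each time (any of the three): in it a 300 g round part rolls freely, 19 mm either way from the centre along the case's x and y, and knocks on the walls when shaken or tilted; after a sharp stop it tends to lie at the side it was thrown to, which shifts the balance
- case_right_mid (a point): same point of the case at the right (-y) of the row, a like case. The two cases that do not rattle hold an equal 300 g, packed firmly (under 1 mm of play). Each case weighs 0.50 to 0.61 kg with its contents, whichever it holds
- mat: black rubber mat fixed on the table, 200 mm (x) by 460 mm (y), 3 mm thick; origin at the centre of its underside, on the table. The cases stand on it in a row along its y axis, about 150 mm apart
- tray_mid (a point): centre of the shallow open metal service tray, 130 mm (x) by 200 mm (y), 22 mm high, fixed on the table beyond the mat; this point is at the height of its rim, z axis up
- receiver: bystander: dark metal wireless receiver, 200 by 210 mm, 47 mm high, with two thin upright aerials to 136 mm; origin at the centre of its underside
- bottle: bystander: upright glass bottle, 60 mm across, 190 mm high; origin at the centre of its underside
- carton: bystander: upright paper drink carton, 60 by 90 mm, 150 mm high; origin at the centre of its underside
- pack: bystander: small black pocket transmitter lying flat, 100 by 64 mm, 22 mm high, with a 60 mm aerial; origin at the centre of its underside
There are look-alikes about, which are no part of the job. What is shaped like the part that bears case_left_mid but red or turquoise is not meant. Of the things that look like the part that bears tray_mid, the larger one is meant.

How it is judged:
By the outcome, as a careful person would: the job done as asked, in the order asked, and still so for the second after the job is handed in, while the arm keeps its last pose, push and grip.
It also fails if it takes over 72 s, if anything falls off the work surface, if the arm or the gripper's body presses on something with over 40 N, if the wrist force passes 120 N, or if a joint passes its speed limit or range.

## Working session

There is one attempt and no reset: what is moved stays moved. The work goes in short steps, Python scripts to look and compute and a tool call to move; the robot and the scene stay as the last step left them, time stands still between calls to the robot, and variables do not carry over. Pictures are saved under pics/ and viewed, at most 10 in all, crops included, and the job is handed in when it is done.

Besides the shell and the picture viewer there is one more tool, called by a JSON object that holds its "method" and its "body". step_arm: Moves the arm, as the interface text tells. Its arguments: {"type":"object","properties":{"plan":{"type":"string"}},"required":["plan"]}

```bash
mkdir -p pics
cat > h.py <<'E'
import numpy as np, cv2
from rig import ctrl
def proj(c,X):
    p=c["R"]@np.array(X)+c["t"]; q=c["intrinsics"]@p; return q[:2]/q[2]
def tri(c1,p1,c2,p2):
    P=[np.array(c["intrinsics"])@np.c_[c["R"],c["t"]] for c in (c1,c2)]
    X=cv2.triangulatePoints(P[0],P[1],np.array(p1[::-1],float),np.array(p2[::-1],float)).ravel()
    return X[:3]/X[3]
def onz(c,p,z):
    d=np.linalg.inv(c["intrinsics"])@[p[1],p[0],1]; d=np.array(c["R"]).T@d; o=-np.array(c["R"]).T@c["t"]
    return o+d*(z-o[2])/d[2]
def save(c,n): cv2.imwrite("pics/"+n,c["image"][:,:,::-1])
E
python3 - <<'E'
from h import *
a=ctrl.camera("top");b=ctrl.camera("side")
save(a,"top0.png");save(b,"side0.png")
for t in ["case_left_mid","case_middle_mid","case_right_mid","mat","tray_mid","receiver","bottle","carton","pack"]:
    for n,c in (("top",a),("side",b)):
        print(t,n,[(np.round(d["point"]).astype(int).tolist(),round(d["confidence"],2)) for d in ctrl.mark_of(t,c)])
s=ctrl.get_state();print({k:np.round(v,3) for k,v in s.items()})
for c in (a,b): print(-np.array(c["R"]).T@c["t"])
E
```

```text
case_left_mid top [([114, 237], 0.76), ([292, 163], 0.68), ([220, 196], 0.67)]
case_left_mid side [([152, 156], 0.98), ([165, 337], 0.79), ([157, 222], 0.64)]
case_middle_mid top [([218, 241], 0.8), ([224, 390], 0.22)]
case_middle_mid side [([187, 237], 0.75), ([136, 182], 0.68)]
case_right_mid top [([212, 285], 0.84)]
case_right_mid side []
mat top [([217, 240], 0.63)]
mat side [([202, 235], 0.83)]
tray_mid top [([170, 211], 0.75), ([137, 292], 0.73)]
tray_mid side [([217, 339], 0.91), ([168, 276], 0.61)]
receiver top [([192, 114], 0.79)]
receiver side [([121, 236], 0.8)]
bottle top [([180, 366], 0.59)]
bottle side [([294, 314], 0.68)]
carton top [([224, 391], 0.77)]
carton side [([329, 268], 0.73)]
pack top [([258, 121], 0.68)]
pack side [([136, 182], 0.63)]
{'time_s': np.float64(1.0), 'joint_pos': array([ 1.045,  0.181,  1.607,  0.   ,  1.354, -0.206]), 'qvel': array([-0.   ,  0.   , -0.   , -0.   ,  0.   , -0.001]), 'joint_torque': array([-0.0000e+00, -4.4486e+01, -3.5168e+01, -0.0000e+00,  1.0000e-03,
        0.0000e+00]), 'ee_pos': array([0.181, 0.546, 0.304]), 'eef_rot': array([-3.142, -0.   ,  2.822]), 'force': array([0.343, 0.995, 0.131]), 'torque': array([-0.025, -0.016,  0.037]), 'grip_force': np.float64(0.0), 'gripper_width': np.float64(1.0)}
[ 0.30263432 -0.01205104  1.19753572]
[ 0.22211861 -1.11756931  1.01893596]
```

Run:
```python
import cv2,numpy as np
a=cv2.imread("pics/top0.png");b=cv2.imread("pics/side0.png")
A=cv2.resize(a[60:360],(800,469));cv2.imwrite("pics/t.png",cv2.resize(a,(800,600)));cv2.imwrite("pics/s.png",cv2.resize(b,(800,600)))
```

```text
(no output)
```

View pics/t.png

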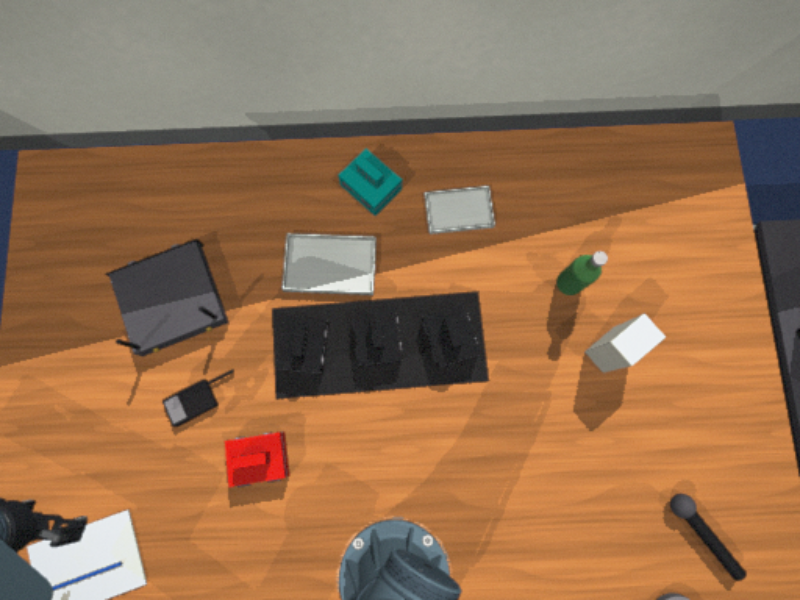

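View pics/s.png

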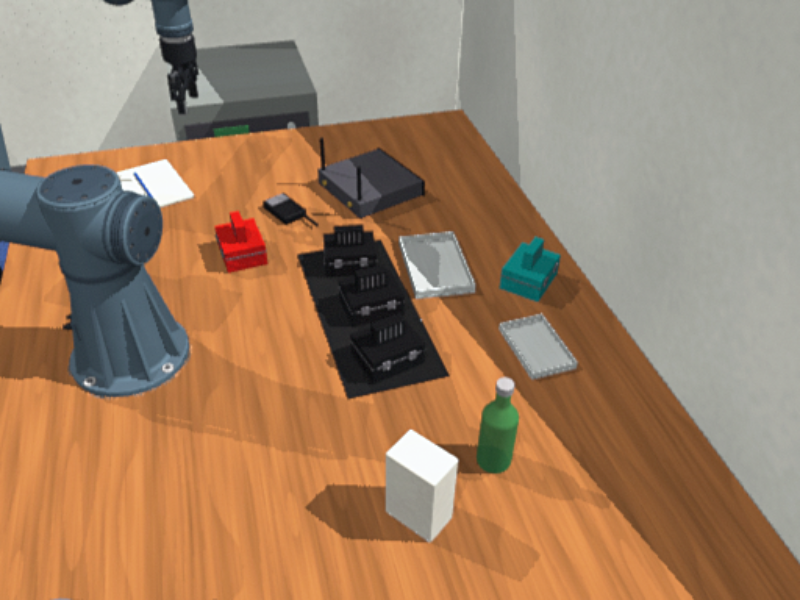

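The top view shows three black cases on the mat, at about [220,196], [218,241] and [212,285] in original pixels. The red [292,163] and turquoise [114,237] ones are look-alikes. There are two trays, at [170,211] and [137,292]. The one next to the mat at [170,211] is the larger, so that's the one meant. I'll confirm this in an enlarged crop and measure.

Run:
```python
from h import *
a=ctrl.camera("top");b=ctrl.camera("side")
T={"L":([220,196],[157,222]),"M":([218,241],[187,237]),"R":([212,285],[222,245]),"tray":([170,211],[168,276]),"mat":([217,240],[202,235])}
for k,(p,q) in T.items():
    print(k,np.round(tri(a,p,b,q),3), "top@z", np.round(onz(a,p,{"tray":.022,"mat":0}.get(k,.0525)),3),"side@z", np.round(onz(b,q,{"tray":.022,"mat":0}.get(k,.0525)),3))
for n,c in (("top",a),("side",b)):
    for d in ctrl.outline_of("mat",c)[:1]:
        r=cv2.findContours(d["mask"].astype(np.uint8),0,2)[0]; r=max(r,key=cv2.contourArea)
        bx=cv2.boxPoints(cv2.minAreaRect(r)); print(n,[np.round(onz(c,x[::-1],.003)[:2],3).tolist() for x in bx])
    for d in ctrl.outline_of("case_left_mid",c)+ctrl.mark_of("case_right_mid",c)+ctrl.mark_of("case_middle_mid",c): print(n,np.round(d["point"],1),d["confidence"], d.get("mask",np.zeros(1)).sum())
def enh(im): return np.clip(255*(im/255.)**.45,0,255).astype(np.uint8)
A=cv2.resize(enh(a["image"][135:260,165:325]),None,fx=5,fy=4.6*5/4.6*0.96 and 4.8,interpolation=2)
B=cv2.resize(enh(b["image"][135:260,185:345]),None,fx=5,fy=4.8,interpolation=2)
cv2.imwrite("pics/ta.png",A[:,:,::-1]);cv2.imwrite("pics/sb.png",B[:,:,::-1])
```

```text
L [0.469 0.162 0.061] top@z [0.473 0.163 0.052] side@z [0.47  0.173 0.052]
M [0.481 0.015 0.042] top@z [0.474 0.016 0.052] side@z [0.482 0.004 0.052]
R [ 0.48  -0.131  0.027] top@z [ 0.487 -0.129  0.052] side@z [ 0.467 -0.157  0.052]
tray [0.65  0.115 0.014] top@z [0.65  0.114 0.022] side@z [0.645 0.105 0.022]
mat [ 0.482  0.021 -0.026] top@z [0.485 0.02  0.   ] side@z [ 0.472 -0.007  0.   ]
top [[0.571, 0.254], [0.587, -0.222], [0.381, -0.221], [0.366, 0.238]]
top [117.6 237.9] 0.88 1002
top [223.4 198. ] 0.8 1087
top [292.6 163.9] 0.76 1205
top [215.8 287.6] 0.86 0.0
top [215.6 243.5] 0.58 0.0
top [212.3 286.7] 0.33 0.0
side [[0.357, 0.226], [0.605, 0.314], [0.582, -0.211], [0.387, -0.254]]
side [161.5 222.3] 0.92 954
side [172.4 337.7] 0.75 997
side [159.9 155. ] 0.6 903
side [216.1 248.7] 0.91 0.0
side [185.8 238.7] 0.6 0.0
```

View pics/ta.png

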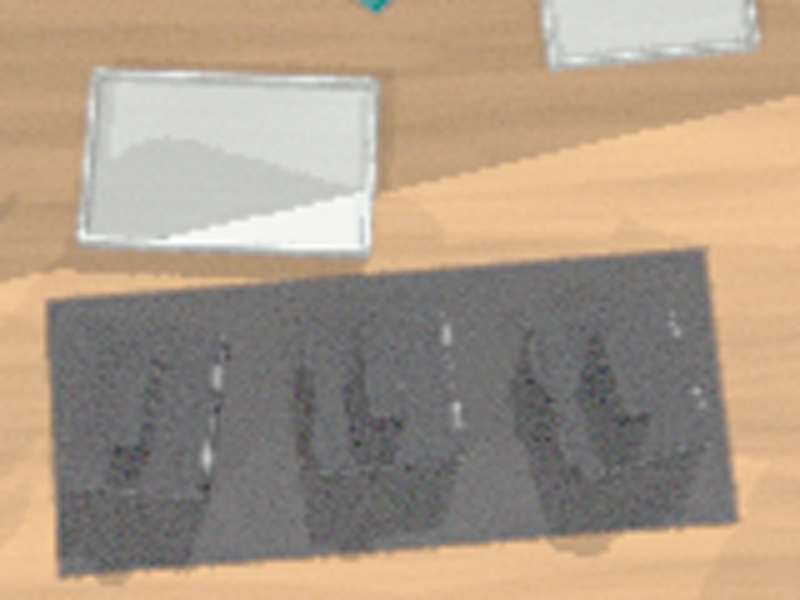

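View pics/sb.png

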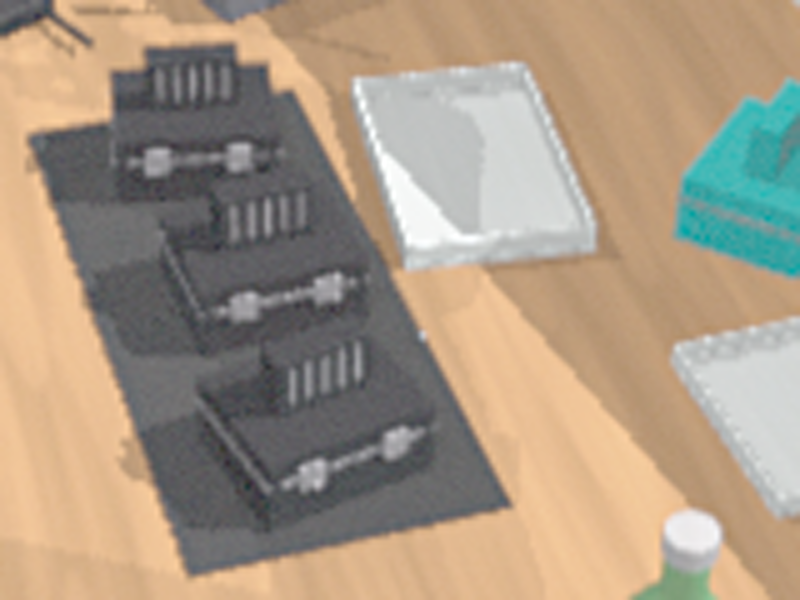

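The crops confirm three black cases on the mat with different yaws, and the larger tray at top [170,211]. The silver latches on each case's -y face show in both views, so I'll triangulate those for the poses.

Run:
```python
from h import *
a=ctrl.camera("top");b=ctrl.camera("side")
t=lambda x,y:(135+y/4.8,165+x/5); s=lambda x,y:(135+y/4.8,185+x/5)
L={"L":[((217,375),(240,155)),((207,457),(158,160))],"M":[((447,333),(330,290)),((457,415),(245,305))],"R":[((675,322),(397,442)),((698,395),(313,472))]}
from scipy.optimize import least_squares
for k,v in L.items():
    P=[tri(a,t(*p),b,s(*q)) for p,q in v]; d=P[0]-P[1]; 
    yaw=np.arctan2(d[1],d[0]); m=(P[0]+P[1])/2
    c=m[:2]+.047*np.array([-np.sin(yaw),np.cos(yaw)])
    print(k,np.round(P,3).tolist(),"sep",np.round(np.linalg.norm(d),3),"yaw",np.round(np.degrees(yaw),1),"c",np.round(c,3))
im=[a["image"],b["image"]]
# tray corners
tc={"t":[(95,70),(378,77),(370,255),(80,243)],"s":[(352,78),(525,65),(595,245),(405,268)]}
print("tray",[np.round(onz(a,t(*p),.022)[:2],3).tolist() for p in tc["t"]],np.round(np.mean([onz(a,t(*p),.022) for p in tc["t"]],0),3))
```

```text
L [[0.497, 0.124, 0.039], [0.441, 0.131, 0.04]] sep 0.056 yaw -7.7 c [0.475 0.174]
M [[0.519, -0.03, 0.038], [0.462, -0.035, 0.04]] sep 0.057 yaw 4.1 c [0.488 0.014]
R [[0.52, -0.182, 0.043], [0.467, -0.194, 0.042]] sep 0.054 yaw 12.2 c [ 0.483 -0.142]
tray [[0.729, 0.207], [0.715, 0.009], [0.582, 0.019], [0.599, 0.218]] [0.656 0.113 0.022]
```

```bash
cat >> h.py <<'E'
def go(x,y,z,yaw):
    s=ctrl.get_state(); p=s["ee_pos"]; r,pi_,w=s["eef_rot"]
    from scipy.spatial.transform import Rotation as Ro
    R=Ro.from_euler("xyz",s["eef_rot"]).as_matrix()
    d=R.T@(np.array([x,y,z])-p)*100
    w=np.degrees(w); t=-((yaw-w+180)%360-180)
    print("t",round(s["time_s"],2),"pos",np.round(p,3),"yaw",round(w,1),"F",np.round(s["force"],1),"T",np.round(s["torque"],3),"gw",round(float(s["gripper_width"]),2),"gf",round(float(s["grip_force"]),1),"-> shift",np.round(d,1),"turn",round(t,1))
def rd(n=10,name="top"):
    T=[];F=[]
    for i in range(n):
        c=ctrl.camera(name); s=ctrl.get_state(); T.append(s["torque"]);F.append(s["force"])
    T=np.array(T);F=np.array(F)
    print("t",round(s["time_s"],2),"T",np.round(T.mean(0),4),"sd",np.round(T.std(0),4),"F",np.round(F.mean(0),2),"sd",np.round(F.std(0),2))
    from scipy.spatial.transform import Rotation as Ro
    R=Ro.from_euler("xyz",s["eef_rot"]).as_matrix()
    print("tool T",np.round(R.T@T.mean(0),4), "pos",np.round(s["ee_pos"],3),"yaw",np.round(np.degrees(s["eef_rot"]),1))
    return c
E
python3 -c "
from h import *
go(.475,.172,.25,172)"
```

```text
t 1.6 pos [0.181 0.546 0.304] yaw 161.7 F [-0.3 -0.   0.1] T [ 0.021  0.083 -0.012] gw 1.0 gf 0.0 -> shift [-39.7 -26.2   5.4] turn -10.3
```

{"method": "step_arm", "body": {"plan": "1 -39.7 -26.2 5.4 -10.3;1 -39.7 -26.2 5.4 -10.3;1 -39.7 -26.2 5.4 -10.3;1 -39.7 -26.2 5.4 -10.3;1 -39.7 -26.2 5.4 -10.3;1 -39.7 -26.2 5.4 -10.3;1 -39.7 -26.2 5.4 -10.3;1 -39.7 -26.2 5.4 -10.3;1 -39.7 -26.2 5.4 -10.3;1 -39.7 -26.2 5.4 -10.3"}}

```text
time_s: 2.43
ee_pos: [0.4365, 0.221, 0.2574]
eef_rot: [3.141, 0.001, 3.002]
force: [0.2, 0.6, 0.3]
gripper_width: 1.002
grip_force: 0.0
```

```bash
python3 -c "
from h import *
go(.475,.172,.25,172);go(.475,.172,.138,172)"
```

```text
t 2.43 pos [0.436 0.221 0.257] yaw 172.0 F [0.2 0.6 0.3] T [-0.028 -0.027  0.064] gw 1.0 gf 0.0 -> shift [-4.5 -4.3  0.7] turn -0.0
t 2.43 pos [0.436 0.221 0.257] yaw 172.0 F [0.2 0.6 0.3] T [-0.028 -0.027  0.064] gw 1.0 gf 0.0 -> shift [-4.5 -4.3 11.9] turn -0.0
```

{"method": "step_arm", "body": {"plan": "1 -4.5 -4.3 0.7 0;1 -4.5 -4.3 0.7 0;1 -4.5 -4.3 4 0;1 -4.5 -4.3 5.5 0;1 -4.5 -4.3 5.5 0;1 -4.5 -4.3 5.5 0;1 -4.5 -4.3 5.5 0;1 -4.5 -4.3 5.5 0;1 -4.5 -4.3 5.5 0;1 -4.5 -4.3 5.5 0"}}

```text
time_s: 3.27
ee_pos: [0.4745, 0.1743, 0.2033]
eef_rot: [3.141, 0.002, 3.002]
force: [-0.0, 0.2, 0.6]
gripper_width: 1.0
grip_force: 0.0
```

```bash
python3 -c "
from h import *
go(.475,.172,.138,172)
a=ctrl.camera('top');b=ctrl.camera('side')
f=lambda c,u,v:cv2.resize(np.clip(255*(c['image'][v:v+110,u:u+130]/255.)**.45,0,255).astype(np.uint8),None,fx=3,fy=4,interpolation=2)
cv2.imwrite('pics/g1.png',np.hstack([f(a,150,150),f(b,180,80)])[:,:,::-1])
"
```

```text
t 3.27 pos [0.475 0.174 0.203] yaw 172.0 F [-0.   0.2  0.6] T [ 0.03  -0.015  0.005] gw 1.0 gf 0.0 -> shift [-0.1 -0.2  6.5] turn 0.0
```

View pics/g1.png

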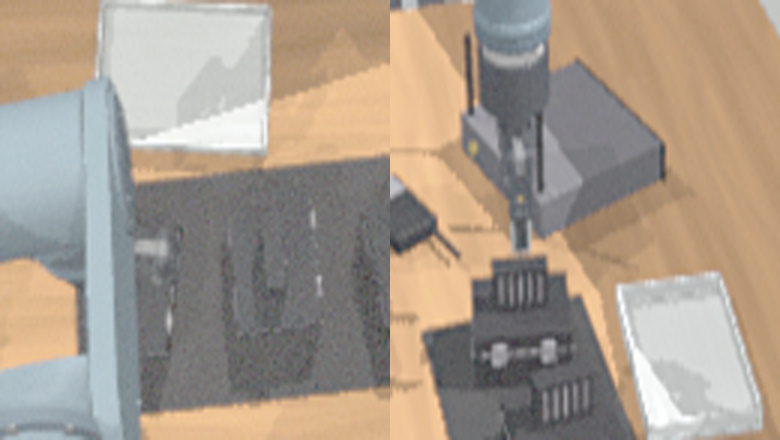

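The side view shows the fingers at crop column 520, centred above the left case's rib (495–548). I'll descend, then grip.

{"method": "step_arm", "body": {"plan": "1 0 -0.2 3 0;1 0 -0.2 5 0;1 0 -0.2 6.5 0;1 0 -0.2 6.5 0;0 0 -0.2 6.5 0;0 0 -0.2 6.5 0;0 0 -0.2 6.5 0;0 0 -0.2 6.5 0;0 0 -0.2 6.5 0;0 0 -0.2 6.5 0"}}

```text
time_s: 4.2
ee_pos: [0.4744, 0.1722, 0.1381]
eef_rot: [3.141, 0.002, 3.002]
force: [-0.2, 1.1, 2.9]
gripper_width: 0.251
grip_force: 64.0
```

```bash
python3 -c "
from h import *
go(.475,.172,.288,172)"
```

```text
t 4.2 pos [0.474 0.172 0.138] yaw 172.0 F [-0.2  1.1  2.9] T [ 0.058 -0.043  0.011] gw 0.25 gf 64.0 -> shift [ -0.1  -0.  -15. ] turn -0.0
```

Gripped: opening 0.25 is about 21 mm, which matches the rib. Lift.

{"method": "step_arm", "body": {"plan": "0 0 0 -2 0;0 0 0 -5 0;0 0 0 -8 0;0 0 0 -11 0;0 0 0 -14 0;0 0 0 -15 0;0 0 0 -15 0;0 0 0 -15 0;0 0 0 -15 0;0 0 0 -15 0"}}

```text
time_s: 5.03
ee_pos: [0.4725, 0.1718, 0.2844]
eef_rot: [-3.14, -0.005, 3.002]
force: [-0.6, 0.4, -5.0]
gripper_width: 0.243
grip_force: 62.7
```

{"method": "step_arm", "body": {"plan": "0 0 -4 0 0;0 0 -8 0 0;0 0 -12 0 0;0 0 -12 0 0;0 0 -12 0 0;0 0 -12 0 0;0 0 -12 0 0;0 0 -12 0 0;0 0 -12 0 0;0 0 -12 0 0"}}

```text
time_s: 5.87
ee_pos: [0.457, 0.054, 0.287]
eef_rot: [3.142, -0.0, 3.003]
force: [-0.3, -0.5, -5.4]
gripper_width: 0.245
grip_force: 65.0
```

```bash
python3 -c "
from h import *
rd(12)"
```

```text
t 6.47 T [ 0.0524  0.0115 -0.0107] sd [0.025  0.0297 0.0346] F [ 0.13 -0.01 -6.05] sd [0.36 0.48 0.37]
tool T [-0.0503  0.0187  0.0107] pos [0.457 0.053 0.287] yaw [-180.    0.  172.]
```

{"method": "step_arm", "body": {"plan": "0 0 4 0 0;0 0 8 0 0;0 0 12 0 0;0 0 12 0 0;0 0 12 0 0;0 0 12 0 0;0 0 12 0 0;0 0 12 0 0;0 0 12 0 0;0 0 12 0 0"}}

```text
time_s: 7.3
ee_pos: [0.4739, 0.1711, 0.2873]
eef_rot: [-3.142, 0.0, 3.0]
force: [-0.1, 0.1, -5.9]
gripper_width: 0.247
grip_force: 66.4
```

```bash
python3 -c "
from h import *
rd(12)"
```

```text
t 7.9 T [-0.0459  0.009  -0.0013] sd [0.0295 0.0238 0.0342] F [-0.05  0.05 -6.06] sd [0.38 0.47 0.37]
tool T [0.0468 0.0025 0.0013] pos [0.474 0.172 0.287] yaw [-180.    0.  172.]
```

Thrown to -y the moment about tool x is -0.050 N m, and thrown to +y it is +0.047 N m. That's close to the ±0.056 expected from a loose 300 g part. I'll confirm at the same pose with a throw the other way.

{"method": "step_arm", "body": {"plan": "0 0 1 0 0;0 0 3 0 0;0 0 5 0 0;0 0 6 0 0;0 0 6 0 0;0 0 3 0 0;0 0 0 0 0;0 0 0 0 0;0 0 0 0 0;0 0 0 0 0"}}

```text
time_s: 8.73
ee_pos: [0.4739, 0.1718, 0.2873]
eef_rot: [3.141, 0.0, 3.001]
force: [0.1, -0.1, -6.0]
gripper_width: 0.251
grip_force: 66.5
```

```bash
python3 -c "
from h import *
rd(12)"
```

```text
t 9.33 T [0.0538 0.0002 0.0049] sd [0.0377 0.0212 0.0258] F [-0.08 -0.18 -5.87] sd [0.45 0.61 0.32]
tool T [-0.0533  0.0077 -0.0049] pos [0.474 0.172 0.287] yaw [-180.   -0.  172.]
```

The moment reversed at the same pose (+0.047 to -0.053), so the left case rattles. Now to the tray.

```bash
python3 -c "
from h import *
go(.654,.113,.287,176)"
```

```text
t 9.33 pos [0.474 0.172 0.287] yaw 172.0 F [-0.1 -1.1 -6.2] T [ 0.014  0.006 -0.032] gw 0.25 gf 66.5 -> shift [-18.7  -3.3   0. ] turn -4.0
```

{"method": "step_arm", "body": {"plan": "0 -1 -0.2 0 0;0 -3 -0.5 0 -1;0 -5.5 -1 0 -1;0 -8 -1.4 0 -2;0 -10.5 -1.9 0 -2;0 -13 -2.3 0 -3;0 -15.5 -2.8 0 -3;0 -17.5 -3.1 0 -4;0 -18.5 -3.3 0 -4;0 -18.7 -3.3 0 -4"}}

```text
time_s: 10.17
ee_pos: [0.6565, 0.1115, 0.2864]
eef_rot: [-3.141, 0.001, 3.07]
force: [-0.3, 0.7, -6.6]
gripper_width: 0.251
grip_force: 66.5
```

{"method": "step_arm", "body": {"plan": "0 0 0 0 0;0 0 0 0 0;0 0 0 0 0;0 0 0 0 0;0 0 0 0 0;0 0 0 0 0;0 0 0 0 0;0 0 0 0 0;0 0 0 0 0;0 0 0 0 0"}}

```text
time_s: 11.0
ee_pos: [0.6543, 0.1132, 0.2873]
eef_rot: [-3.142, 0.0, 3.071]
force: [0.5, 0.0, -6.7]
gripper_width: 0.252
grip_force: 66.5
```

```bash
python3 -c "
from h import *
go(.654,.113,.287,176)
a=ctrl.camera('top');b=ctrl.camera('side')
f=lambda c,u,v:cv2.resize(np.clip(255*(c['image'][v:v+180,u:u+200]/255.)**.45,0,255).astype(np.uint8),None,fx=2,fy=3,interpolation=2)
f=lambda c,u,v:cv2.resize(np.clip(255*(c['image'][v:v+180,u:u+160]/255.)**.45,0,255).astype(np.uint8),None,fx=2.5,fy=2.5,interpolation=2)
cv2.imwrite('pics/g2.png',np.hstack([f(a,160,90),f(b,200,80)])[:,:,::-1])
"
```

```text
t 11.0 pos [0.654 0.113 0.287] yaw 176.0 F [ 0.5  0.  -6.7] T [0.049 0.067 0.   ] gw 0.25 gf 66.5 -> shift [ 0. -0.  0.] turn -0.0
```

View pics/g2.png

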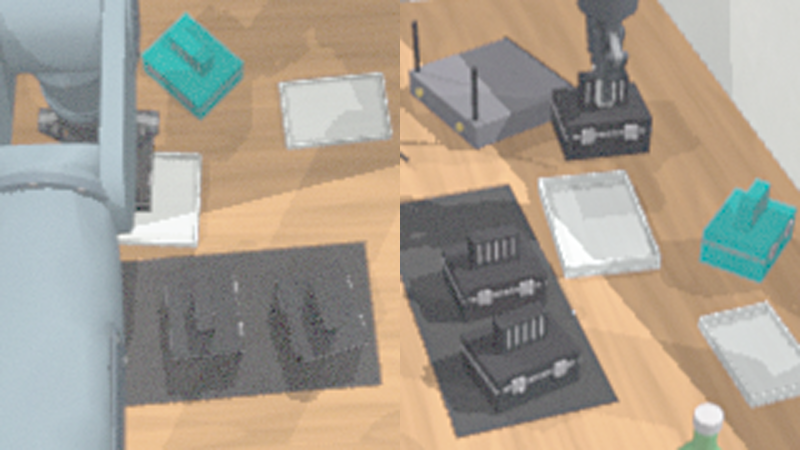

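The view shows the left case held upright at side crop (600,120), with the middle and right cases standing untouched on the mat. I'll check where its latches project, then hand in if it fits.

```bash
python3 -c "
from h import *
b=ctrl.camera('side')
for dx in (-.028,.028): print((proj(b,[.657+dx,.066,.189])-[200,80])*2.5+[400,0])
for z in (.152,): print([((proj(b,[.657+dx,.068,z])-[200,80])*2.5+[400,0]).round() for dx in (-.056,.056)])
go(.654,.113,.287,176)
print(ctrl.job_done())
"
```

```text
[592.72901678 135.53527163]
[634.7050998  129.51429369]
[array([570., 162.]), array([653., 150.])]
t 11.15 pos [0.654 0.113 0.287] yaw 176.0 F [-0.1 -0.1 -5.5] T [ 0.056  0.081 -0.005] gw 0.25 gf 66.5 -> shift [ 0. -0.  0.] turn -0.0
the job is handed in; nothing more can be done
None
```

The left case is the one that rattles: its balance shifted about ±0.05 N m with the direction of each throw. I handed the job in with it held upright and still about 13 cm above the larger tray's rim, and the other two cases were never touched and still stand on the mat.

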